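# Push a seedling tray between two pipe stubs into the watering bay

### The arm

A 7-joint arm with a two-finger parallel gripper is mounted at the origin on the work surface. World frame = base frame: x ahead of the robot, y to its left, z up, the work surface at z = 0. Lengths are in m, angles in rad, forces in N, time in s.
With the tool pointing down it reaches from about 0.4 to 0.85 m from the base axis. Payload 10.4 kg.
Tool frame: the origin (TCP) lies midway between the tips of the shut fingers; the grasp point (between the pads) lies 19 mm behind it; z points along the fingers, x is the direction in which the jaws open and shut, and the axes are right-handed (so a half turn about z gives the same grasp; the last joint's range is limited). The gripper opens to 85 mm and grips with 20 to 120 N. Pads are 22 mm wide; open, the fingers measure 114 mm over their backs; the gripper's body (76 mm by 85 mm) begins 54 mm behind the grasp point. The pads swing forward as they close: fully open they stand 13 mm farther back than shut.
Start: joints at [1.234, 0.332, -0.065, 1.46, 0.022, 1.35, -0.088], TCP at [0.193, -0.594, 0.231] pointing down, gripper open.
Joint ranges: [-2.6, 2.6], [-0.5, 2.12], [-1.47, 1.34], [0.16, 2.42], [-1.27, 4.41], [0.06, 2.06], [-2.6, 2.6]. Speed limits (rad/s): [2.22, 2.22, 2.79, 2.79, 3.14, 3.14, 3.14].

### API

Orientations are given as a unit quaternion [x, y, z, w].
In Python, from workcell import monitor, eyes, ticket, models gives the robot as it stands.
- The arm moves only by the tool servo_tool, never from a script. Its argument "motion" is a list of rows, each a list of 7 numbers: the opening, from 0 (shut) to 1 (fully open), then the shift along the tool's x, y, z in m, then the turn, a rotation vector about the tool's x, y, z in degrees. In form: [[fingers, tx, ty, tz, rx, ry, rz], ...]. A call has 1 to 20 rows; each row is the pose to reach, as a shift and turn from the pose commanded when the call began, along the tool's axes at that moment; what a row does not reach only later rows make up. A row lasts 1/8 s, in which the tool goes at most 62.5 mm and 10.7 degrees, less where a joint would pass 70% of its speed; a pose out of reach is approached as far as the arm can. A call with a gripper value outside its range is refused whole. The fingers move at their own pace and stop on an object; "grip_force" is the grip in N (left out, the last holds). Time passes only in rows, so rows that repeat a pose let the fingers close. It gives the time, the measured TCP pose, the force and the opening at its end, in the units of the state.
- monitor.get_obs(): the state, without advancing time (a new reading comes with each control period).
- eyes.camera(name): name is "scene" or "top"; returns (picture, depth): 400x640x3 uint8, blue, green, red; 400x640 float32, m along the optical axis (not along the pixel's ray), 0 where there is no reading.
- eyes.camera_info(name): a dict with "intrinsics" (3x3 intrinsics, pixels), "extrinsics" (4x4, takes a point from world to camera coordinates). Camera axes: x right, y down, z forward; pixel columns grow to the right and rows downward; lengths in m; the calibration is good to about 2 mm. A picture is of the moment at which its call begins. camera_info takes no time and is no camera call.
- ticket.hand_in(): hands the job in, once; it reports no verdict.
Trained networks look in the newest picture that a camera, given by its name, has taken for a name from the list of things; names that differ only in an ending like _2 or _b are one class to them, and where a whole thing is asked for, a point or a joint stands for the part that bears it (a point fixed in the world has none). Each returns a list of dicts, best first, with "confidence" (0 to 1); they miss things now and then, are a little off and sometimes report something else, mostly with a low value. They report only what shows in the picture. A call takes as long as a camera call. They do not tell look-alikes from the thing itself.
- models.boxes_of(camera, thing): "point" ([x, y, z] in m, in the coordinates of the camera as it stood for that picture, good to about 4 mm: the middle of the surface that is visible of it).
The state is a dict: "clock": time; "joint_pos": joint angles; "joint_velocities": joint speeds; "tau": joint torques, N m; "position": TCP position; "ee_rot": TCP orientation; "ft_force": force on the tool from outside, world axes, zero at the start; "torque": the same for the moment, N m; "grip_width": opening from 0.0 (shut) to 1.0 (fully open).
Only numpy, scipy, OpenCV 4.12 (cv2) and the standard library are available. Lean on these libraries where they do the work, as an engineer would, in place of code of your own. Each camera call takes 0.05 s, during which the arm holds its last target. There are 200 camera calls.

### The job

Push the red seedling tray along the table, without lifting it, through the gap between the two fixed grey pipe stubs with yellow caps, until the whole tray rests squarely on the green pad beyond them. Then press the blue button on the white start box beside the pad right down and let it come back up. Leave the other pots, bottles, trays and tools where they are.

Things in the scene. Friction and masses are not known exactly. Their poses are not given: they have to be found in the camera images.
- tray: Red seedling tray, a solid block 80 mm along its x axis, 100 mm along its y axis, 36 mm high, with small cork-coloured plugs and soft-looking sprouts on top to 63 mm (look only, no resistance). Mass 0.21 to 0.42 kg, slides on the table with friction. Origin: centre of its underside, z up. It starts before the gap with its x axis roughly (within about 0.5 rad) along the bay's x axis. It fits the gap only with its 100 mm side across the gap.
- bay: The watering bay, fixed to the table. Origin: on the table, midway between two upright grey pipe stubs with yellow caps, 40 mm in diameter and 50 mm high, whose centres lie at y = -74 and +74 mm, so the gap is 108 mm wide. Its x axis points through the gap from the tray's starting side to the pad. The green pad is flush with the table (no edge to feel), 120 mm along x by 130 mm along y, from x = 35 to 155 mm.
- pad (a point): Centre of the green pad, on the table at bay x = 95 mm, y = 0; axes as the bay's. The tray's origin belongs here.
- start_box: Fixed white box, 60 mm along x, 54 mm along y, 35 mm high, beside the pad on the bay's +y side, carrying the blue button on its top. Origin: centre of its underside, axes parallel to the bay's.
- start_top (a point): Centre of the top face of the round blue push button (30 mm across) on the start box; 57 mm above the table when up. It is pressed straight down.
- start (a joint): Travel of the blue button in m: 0 up, 0.006 fully down. A spring returns it; fully down takes 5 N.
- black_pot: Small black open pot, 52 mm across, 50 mm high, standing some 40 to 65 mm (centre) beyond the pad's far edge; origin: centre of its underside. Loose; leave it alone.
- orange_pot: Small orange open pot, 52 mm across, 50 mm high, near the bay's +y stub; origin: centre of its underside. Loose; leave it alone.
- white_bottle: Pale bottle with a blue cap, 64 mm across, 170 mm high; origin: centre of its underside. Loose; leave it alone.
- amber_bottle: Amber bottle with a black cap, 64 mm across, 170 mm high; origin: centre of its underside. Loose; leave it alone.
- seed_jar: Glass jar with a steel lid, 68 mm across, 85 mm high; origin: centre of its underside. Loose; leave it alone.
- white_tray: White seedling tray of the same shape as the red one (80 x 100 x 36 mm); origin: centre of its underside. Loose; leave it alone.
- meter: Yellow hand-held meter lying flat, 180 mm long with its black tip to +x, 32 mm wide, 20 mm high; origin: under the middle of its yellow case. Loose; leave it alone.
Not all that is in view belongs to the job. What is shaped like the tray but purple is not meant.

How it is judged:
On the way, in this order (a step that is already met when the one before it is completed fails the run):
1. the red tray is between the two stubs, on the table (x of tray in the frame of bay between -0.02 and 0.02 m and y of tray in the frame of bay between -0.012 and 0.012 m and angle between the x axis of tray and the x axis of bay, either way round below 0.3 rad and height (world z) of tray below 0.012 m), for 0.05 s.
2. the red tray rests wholly and squarely on the green pad (x of tray in the frame of bay between 0.071 and 0.119 m and y of tray in the frame of bay between -0.019 and 0.019 m and angle between the x axis of tray and the x axis of bay, either way round below 0.3 rad and linear speed of tray below 0.02 m/s), for 0.1 s.
3. the blue button is pressed down (value of joint start above 0.0045 m), for 0.03 s.
At the end, for the whole second after the job is handed in: The red tray lies flat and still on the green pad, its centre within 24 mm along and 19 mm across of the pad's centre and its sides within 0.3 rad of the bay's axes, and the blue button is back up (under 2 mm) (x of tray in the frame of bay between 0.071 and 0.119 m and y of tray in the frame of bay between -0.019 and 0.019 m and angle between the x axis of tray and the x axis of bay, either way round below 0.3 rad and height (world z) of tray below 0.006 m and angle between tray's own z axis and vertical below 0.06 rad and linear speed of tray below 0.01 m/s and value of joint start below 0.002 m); the robot touches nothing.
It fails at once if the red tray is lifted off the table or tipped (height (world z) of tray above 0.012 m or angle between tray's own z axis and vertical above 0.25 rad).
It fails at once if the button is pressed before the tray is on the pad (value of joint start above 0.003 m and not (x of tray in the frame of bay between 0.071 and 0.119 m and y of tray in the frame of bay between -0.019 and 0.019 m and angle between the x axis of tray and the x axis of bay, either way round below 0.3 rad)).
It fails at once if one of the small black net pot, the small orange net pot is moved more than 20 mm or tipped (distance of any of black_pot, orange_pot from where it was at the start of the episode above 0.02 m or angle between any of black_pot, orange_pot's own z axis and vertical above 0.3 rad).
It fails at once if one of the pale bottle, the amber bottle, the glass seed jar, the white seedling tray, the yellow meter is moved more than 20 mm or tipped (distance of any of white_bottle, amber_bottle, seed_jar, white_tray, meter from where it was at the start of the episode above 0.02 m or angle between any of white_bottle, amber_bottle, seed_jar, white_tray, meter's own z axis and vertical above 0.3 rad).
It also fails if it takes over 72 s, if anything falls off the work surface, if the arm or the gripper's body presses on something with over 40 N, if the wrist force passes 120 N, or if a joint passes its speed limit or range.

## Working session

There is one attempt and no reset: what is moved stays moved. The work goes in short steps, Python scripts to look and compute and a tool call to move; the robot and the scene stay as the last step left them, time stands still between calls to the robot, and variables do not carry over. Pictures are saved under pics/ and viewed, about 8 in all and at most 12, crops included, and the job is handed in when it is done.

Besides the shell and the picture viewer there is one more tool, called after "Emit:" as name(argument=value, ...) on one line, values as JSON. servo_tool: Moves the arm, as the interface text tells. Its arguments: {"type":"object","properties":{"motion":{"type":"array"},"grip_force":{"type":"number"}},"required":["motion"]}

```bash
mkdir -p pics; cat > h.py <<'E'
import numpy as np, cv2
from workcell import monitor, eyes, ticket, models
def shot(n):
    im,d=eyes.camera(n); ci=eyes.camera_info(n); return im,d,np.array(ci["intrinsics"]),np.array(ci["extrinsics"])
def world(u,v,z,K,E):  # pixel depth -> world
    p=np.linalg.inv(K)@np.array([u,v,1.])*z
    return (np.linalg.inv(E)@np.append(p,1))[:3]
def cloud(d,K,E):
    v,u=np.indices(d.shape); p=np.stack([u*d,v*d,d],-1)@np.linalg.inv(K).T
    Ei=np.linalg.inv(E); return p@Ei[:3,:3].T+Ei[:3,3]
def onplane(u,v,h,K,E):
    Ei=np.linalg.inv(E); r=Ei[:3,:3]@np.linalg.inv(K)@np.array([u,v,1.]); o=Ei[:3,3]
    return o+r*(h-o[2])/r[2]
E
python3 - <<'E'
from h import *
for n in("top","scene"):
    im,d,K,E=shot(n); cv2.imwrite(f"pics/{n}0.png",im); np.savez(f"{n}0.npz",im=im,d=d,K=K,E=E)
    print(n,np.linalg.inv(E)[:3,3].round(3),K[0,0])
    for t in("tray","start_box","bay","black_pot","orange_pot"):
        for r in models.boxes_of(n,t)[:4]:
            p=np.array(r["point"]);q=K@p;print(t,round(r["confidence"],2),(np.linalg.inv(E)@np.append(p,1))[:3].round(3),(q[:2]/q[2]).round())
print(monitor.get_obs())
E
```

```text
top [ 0.259 -0.028  1.235] 457.20952306855185
tray 0.94 [0.421 0.171 0.044] [241. 253.]
tray 0.9 [0.371 0.349 0.042] [171. 271.]
start_box 0.79 [ 0.634 -0.07   0.032] [334. 179.]
bay 0.75 [ 0.516 -0.072 -0.001] [333. 223.]
black_pot 0.62 [ 0.5   -0.208  0.019] [384. 228.]
orange_pot 0.56 [0.656 0.069 0.025] [284. 171.]
scene [ 1.041 -0.425  0.884] 396.17631570635757
tray 0.98 [0.389 0.337 0.038] [374. 115.]
tray 0.86 [0.432 0.168 0.034] [344. 147.]
start_box 0.63 [ 0.651 -0.087  0.038] [328. 242.]
bay 0.68 [ 0.523 -0.073  0.003] [301. 215.]
black_pot 0.64 [ 0.491 -0.206  0.033] [252. 228.]
orange_pot 0.73 [0.646 0.065 0.034] [370. 209.]
{'clock': 0.6, 'joint_pos': array([ 1.23439093,  0.33222268, -0.06468586,  1.46010397,  0.02159433,
        1.34986368, -0.08848821]), 'joint_velocities': array([ 1.36091300e-03,  3.87102006e-05, -5.69244232e-04,  7.24705613e-04,
       -2.51571076e-04, -1.19124796e-03,  1.47684048e-03]), 'tau': array([-1.22931797e-04, -6.24946404e+01,  4.91954188e-02, -3.91690564e+01,
        1.64373819e-02,  2.00113333e-03,  8.91534739e-06]), 'position': array([ 0.19294683, -0.59450428,  0.23132142]), 'ee_rot': array([ 8.08913131e-01, -5.87928179e-01,  4.52716582e-05,  1.89799035e-05]), 'ft_force': array([0.26743025, 0.3696621 , 0.64818649]), 'torque': array([ 0.01424474, -0.00520517,  0.02091127]), 'grip_width': 1.0034537026384809}
```

View pics/top0.png

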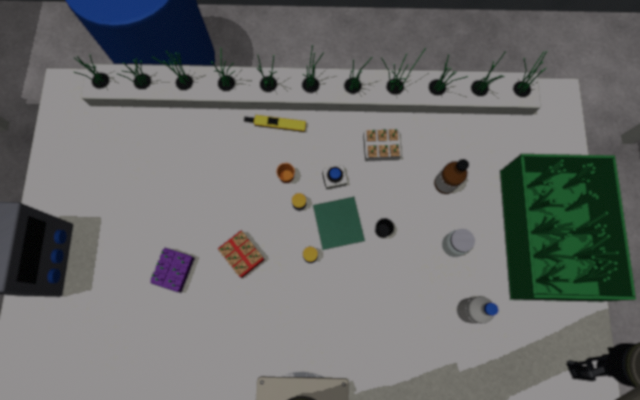

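View pics/scene0.png

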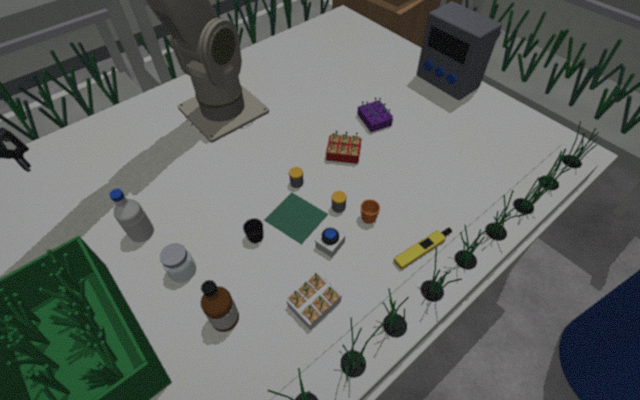

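The red tray is at top pixel (241,253). It could be confused with the purple tray at (172,270) or the white tray at (382,144). The yellow-capped stubs are at (300,201) and (311,255), the pad at (339,222), the start box at (335,177), the black pot at (384,228) and the orange pot at (286,172). Next I'll measure these and check with a crop.

```bash
cat > meas.py <<'E'
from h import *
def blob(mask,c,r=40):
    n,l,s,ce=cv2.connectedComponentsWithStats(mask.astype(np.uint8))
    k=min((i for i in range(1,n) if s[i,4]>25),key=lambda i:np.hypot(*(ce[i]-c)))
    return ce[k],l==k
BAY=None
def tray(im,d,K,E,guess=None,top=0.036):
    """red side/top pixels -> top-face rectangle in world via depth"""
    hsv=cv2.cvtColor(im,cv2.COLOR_BGR2HSV); P=cloud(d,K,E)
    m=((hsv[...,0]<8)|(hsv[...,0]>172))&(hsv[...,1]>120)&(hsv[...,2]>60)
    q=P[m&(abs(P[...,2]-.036)<.012)]
    return q
E
python3 - <<'E'
from meas import *
z=np.load("top0.npz");im,d,K,E=[z[k] for k in("im","d","K","E")]
hsv=cv2.cvtColor(im,cv2.COLOR_BGR2HSV);P=cloud(d,K,E)
H,S,V=cv2.split(hsv)
ym=(H>18)&(H<35)&(S>120)
for c in((300,201),(311,255)):
    ce,m=blob(ym,c); print("stub",ce.round(1),onplane(*ce,.05,K,E).round(4),np.median(P[m],0).round(4))
gm=(H>60)&(H<95)&(S>60);ce,m=blob(gm,(339,222));r=cv2.minAreaRect(np.argwhere(m)[:,::-1].astype(np.float32))
print("pad",onplane(*ce,0,K,E).round(4),[onplane(*b,0,K,E)[:2].round(4) for b in cv2.boxPoints(r)])
bm=(H>100)&(H<130)&(S>120);ce,m=blob(bm,(335,174));print("button",ce,onplane(*ce,.057,K,E).round(4),np.median(P[m],0).round(4))
# tray via height
reg=(P[...,2]>.025)&(P[...,2]<.075)
yy,xx=np.indices(reg.shape);reg&=np.hypot(xx-241,yy-253)<40
q=P[reg];r=cv2.minAreaRect(q[:,:2].astype(np.float32));print("tray h",r,len(q))
for nm,c in(("black",(384,228)),("orange",(286,172))):
    k=(np.hypot(xx-c[0],yy-c[1])<14)&(P[...,2]>.03)
    q=P[k];print(nm,q[:,:2].min(0).round(3),q[:,:2].max(0).round(3))
rm=((H<8)|(H>172))&(S>100)&(np.hypot(xx-241,yy-253)<40)
r=cv2.minAreaRect(np.argwhere(rm)[:,::-1].astype(np.float32));b=cv2.boxPoints(r)
print("tray red",onplane(*r[0],.036,K,E).round(4),[onplane(*k,.036,K,E)[:2].round(4) for k in b])
c=cv2.resize(im[140:300,200:400],None,fx=4,fy=4,interpolation=cv2.INTER_CUBIC)
cv2.imwrite("pics/crop0.png",c[:600])
E
```

```text
stub [298.8 200.5] [0.5647 0.0232 0.05  ] [0.5643 0.0228 0.0504]
stub [310. 254.] [ 0.422  -0.0105  0.05  ] [ 0.4218 -0.0105  0.0508]
pad [ 0.5167 -0.0853  0.    ] [array([ 0.565 , -0.0155]), array([ 0.5931, -0.1283]), array([ 0.4703, -0.1546]), array([ 0.4434, -0.0443])]
button [334.59663866 173.50420168] [ 0.6405 -0.0715  0.057 ] [ 0.641  -0.0724  0.0563]
tray h ((0.4218618869781494, 0.174826979637146), (0.10108790546655655, 0.07994729280471802), 40.65878677368164) 1160
black [ 0.259 -0.228] [ 0.522 -0.028]
orange [ 0.259 -0.028] [0.671 0.088]
tray red [0.4207 0.1716 0.036 ] [array([0.4343, 0.2338]), array([0.4845, 0.176 ]), array([0.4071, 0.1098]), array([0.3585, 0.1674])]
```

View pics/crop0.png

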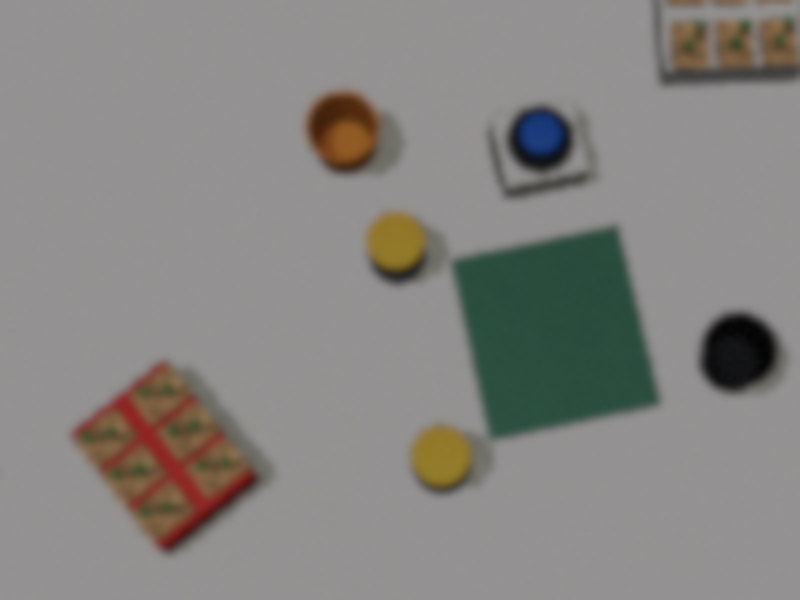

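The crop confirms the choice: the red tray is at crop (165,457), before the two yellow-capped stubs. In the bay frame it sits at about x=-0.178, y=-0.032, turned +27°. I'll push its rear face with two spread fingertips, on a short straight run and then an arc that squares it up before the gap.

```bash
cat > plan.py <<'E'
from h import *
from scipy.spatial.transform import Rotation as R
O=np.array([.4934,.0064]);YB=np.array([.9732,.2300]);XB=np.array([.2300,-.9732]);YAWB=np.degrees(np.arctan2(YB[1],YB[0])) # jaw yaw when square
def b2w(x,y): return O+x*XB+y*YB
def w2b(p): d=np.asarray(p)[:2]-O; return np.array([d@XB,d@YB])
def rows(wps,f,start=None):
    """wps: list of (n,x,y,z,yawdeg) world; prints tool-frame rows from current pose"""
    o=monitor.get_obs() if start is None else start
    p0=np.array(o["position"]);R0=R.from_quat(o["ee_rot"]).as_matrix()
    y0=np.degrees(np.arctan2(R0[1,0],R0[0,0])); a=np.array([*p0,y0]); out=[]
    for n,*w in wps:
        w=np.array(w)
        for i in range(1,n+1):
            c=a+(w-a)*i/n; s=R0.T@(c[:3]-p0)
            out.append([f,*[round(float(v),4) for v in s],0,0,round(float(-(c[3]-y0)),1)])
        a=w
    print("yaw0",round(y0,2),"p0",p0.round(4)); print("["+",\n".join(map(str,out))+"]")
E
python3 -c "
from plan import *
rows([(8,.58,-.30,.23,-20),(6,.52,.05,.2,25),(6,.366,.237,.13,40.7)],.7)"
```

```text
yaw0 -72.02 p0 [ 0.1929 -0.5945  0.2313]
[[0.7, -0.0201, -0.0574, 0.0002, 0, 0, -6.5],
[0.7, -0.0402, -0.1148, 0.0003, 0, 0, -13.0],
[0.7, -0.0602, -0.1721, 0.0005, 0, 0, -19.5],
[0.7, -0.0803, -0.2295, 0.0007, 0, 0, -26.0],
[0.7, -0.1004, -0.2869, 0.0008, 0, 0, -32.5],
[0.7, -0.1205, -0.3443, 0.001, 0, 0, -39.0],
[0.7, -0.1406, -0.4017, 0.0012, 0, 0, -45.5],
[0.7, -0.1606, -0.4591, 0.0013, 0, 0, -52.0],
[0.7, -0.2192, -0.4676, 0.0063, 0, 0, -59.5],
[0.7, -0.2778, -0.476, 0.0113, 0, 0, -67.0],
[0.7, -0.3364, -0.4845, 0.0163, 0, 0, -74.5],
[0.7, -0.3949, -0.493, 0.0213, 0, 0, -82.0],
[0.7, -0.4535, -0.5015, 0.0263, 0, 0, -89.5],
[0.7, -0.5121, -0.51, 0.0313, 0, 0, -97.0],
[0.7, -0.5496, -0.4952, 0.0429, 0, 0, -99.6],
[0.7, -0.5872, -0.4804, 0.0546, 0, 0, -102.3],
[0.7, -0.6248, -0.4656, 0.0663, 0, 0, -104.9],
[0.7, -0.6624, -0.4509, 0.0779, 0, 0, -107.5],
[0.7, -0.6999, -0.4361, 0.0896, 0, 0, -110.1],
[0.7, -0.7375, -0.4213, 0.1013, 0, 0, -112.7]]
```

Emit:
servo_tool(motion=[[0.7,-0.02,-0.057,0,0,0,-6.5],[0.7,-0.04,-0.115,0,0,0,-13],[0.7,-0.06,-0.172,0,0,0,-19.5],[0.7,-0.08,-0.23,0,0,0,-26],[0.7,-0.1,-0.287,0,0,0,-32.5],[0.7,-0.12,-0.344,0,0,0,-39],[0.7,-0.14,-0.402,0,0,0,-45.5],[0.7,-0.16,-0.459,0,0,0,-52],[0.7,-0.219,-0.468,0.006,0,0,-59.5],[0.7,-0.278,-0.476,0.011,0,0,-67],[0.7,-0.336,-0.485,0.016,0,0,-74.5],[0.7,-0.395,-0.493,0.021,0,0,-82],[0.7,-0.454,-0.502,0.026,0,0,-89.5],[0.7,-0.512,-0.51,0.031,0,0,-97],[0.7,-0.55,-0.495,0.043,0,0,-99.5],[0.7,-0.587,-0.48,0.055,0,0,-102],[0.7,-0.625,-0.466,0.066,0,0,-105],[0.7,-0.662,-0.451,0.078,0,0,-107.5],[0.7,-0.7,-0.436,0.09,0,0,-110],[0.7,-0.737,-0.421,0.101,0,0,-112.7]])

```text
clock: 3.1
position: [0.3651, 0.2373, 0.1302]
ee_rot: [0.937, 0.348, 0.0, 0.0]
ft_force: [-0.3, 0.9, -0.4]
grip_width: 0.702
```

```bash
python3 -c "
from plan import *
im,d,K,E=shot('scene');cv2.imwrite('pics/s1.png',im[40:300,180:560].repeat(2,0).repeat(2,1))
o=monitor.get_obs();print(o['position'],o['clock'],o['grip_width'],o['ft_force'])
rows([(6,.366,.237,.008,40.7)],.7)"
```

```text
[0.36118956 0.24093055 0.1291329 ] 3.15 0.7025384609529822 [-4.70266602  3.18557534 -1.6024895 ]
yaw0 41.2 p0 [0.3612 0.2409 0.1291]
[[0.7, 0.0002, 0.001, 0.0202, 0, 0, 0.1],
[0.7, 0.0004, 0.0021, 0.0404, 0, 0, 0.2],
[0.7, 0.0006, 0.0031, 0.0606, 0, 0, 0.2],
[0.7, 0.0007, 0.0042, 0.0808, 0, 0, 0.3],
[0.7, 0.0009, 0.0052, 0.1009, 0, 0, 0.4],
[0.7, 0.0011, 0.0062, 0.1211, 0, 0, 0.5]]
```

View pics/s1.png

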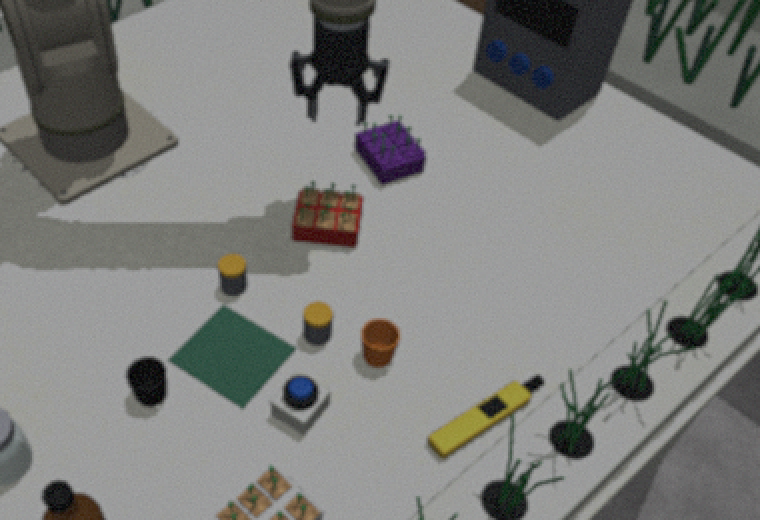

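The scene view shows the open fingers (about (335,95)) behind the red tray (328,218), with the purple tray (390,150) clear of them. I'll lower straight down and then approach to just short of the rear face.

Emit:
servo_tool(motion=[[0.7,0,0,0.03,0,0,0],[0.7,0,0,0.06,0,0,0],[0.7,0,0,0.09,0,0,0],[0.7,0,0,0.11,0,0,0],[0.7,0,0,0.122,0,0,0],[0.7,0,0.01,0.122,0,0,0],[0.7,0,0.016,0.122,0,0,0],[0.7,0,0.016,0.122,0,0,0],[0.7,0,0.016,0.122,0,0,0]])

```text
clock: 4.28
position: [0.3767, 0.2244, 0.0087]
ee_rot: [0.938, 0.347, 0.0, 0.0]
ft_force: [0.0, 0.1, -0.6]
grip_width: 0.702
```

```bash
cat >> meas.py <<'E'
from plan import w2b
def red(show=None):
    """red-coloured pixels in both cameras -> tray top rectangle (world)"""
    res={}
    for n in("top","scene"):
        im,d,K,E=shot(n);P=cloud(d,K,E);H,S,V=cv2.split(cv2.cvtColor(im,cv2.COLOR_BGR2HSV))
        m=((H<8)|(H>172))&(S>100)
        b=P[m&(abs(P[...,2]-.02)<.03)&(np.hypot(P[...,0]-.5,P[...,1]-.02)<.28)]
        if len(b)<20: print(n,"few",len(b));continue
        c=np.median(b[:,:2],0)
        q=P[(P[...,2]>.025)&(P[...,2]<.045)&(np.hypot(P[...,0]-c[0],P[...,1]-c[1])<.075)&(S>70)]
        r=cv2.minAreaRect(q[:,:2].astype(np.float32)); ang=r[2] if r[1][0]>r[1][1] else r[2]-90
        rb=cv2.minAreaRect(b[:,:2].astype(np.float32)); ab=rb[2] if rb[1][0]>rb[1][1] else rb[2]-90
        for t,r_,a in(("hgt",r,ang),("red",rb,ab)):
            print(n,t,"world",np.round(r_[0],4),"bay",w2b(r_[0]).round(4),"size",np.round(sorted(r_[1]),3),"yaw rel bay",round(a-13.3,1))
        if show: cv2.imwrite(f"pics/{n}_{show}.png",im)
E
python3 -c "
from meas import *
red('2');o=monitor.get_obs();print(o['position'],o['clock'],o['ft_force'])"
```

```text
top hgt world [0.4238 0.1713] bay [-0.1764 -0.0298] size [0.073 0.101] yaw rel bay 28.9
top red world [0.4244 0.17  ] bay [-0.1751 -0.0296] size [0.07  0.099] yaw rel bay 28.2
scene hgt world [0.4248 0.1707] bay [-0.1757 -0.029 ] size [0.082 0.098] yaw rel bay 28.8
scene red world [0.5369 0.0245] bay [-0.0077  0.0465] size [0.218 0.448] yaw rel bay -83.1
[0.37638222 0.22446152 0.00852865] 4.375 [0.77854577 0.27505991 0.55759579]
```

Emit:
servo_tool(motion=[[0.7,0,0.006,0,0,0,0],[0.7,0,0.012,0,0,0,0],[0.7,0,0.017,0,0,0,0],[0.7,0,0.022,0,0,0,0],[0.7,0,0.027,0,0,0,0],[0.7,0,0.032,0,0,0,0],[0.7,0,0.032,0,0,0,0],[0.7,0,0.032,0,0,0,0]])

```text
clock: 5.38
position: [0.3973, 0.1999, 0.0083]
ee_rot: [0.938, 0.347, 0.0, 0.0]
ft_force: [-0.5, -0.1, 0.3]
grip_width: 0.705
```

```bash
python3 -c "
from meas import *
red('3');o=monitor.get_obs();print(o['position'],w2b(o['position']),o['clock'],o['ft_force'])"
```

```text
top hgt world [0.441  0.1518] bay [-0.1535 -0.0176] size [0.049 0.1  ] yaw rel bay 27.2
top red world [0.4412 0.1505] bay [-0.1523 -0.0176] size [0.045 0.1  ] yaw rel bay 29.7
scene hgt world [0.4341 0.1601] bay [-0.1632 -0.0223] size [0.08  0.098] yaw rel bay 27.0
scene red world [ 0.4853 -0.001 ] bay [ 0.0053 -0.0096] size [0.112 0.442] yaw rel bay -86.4
[0.39723874 0.19996314 0.0082902 ] [-0.21049274 -0.04906462] 5.475 [-2.04755983e-04  4.08919248e-01 -5.78025034e-01]
```

View pics/scene_3.png

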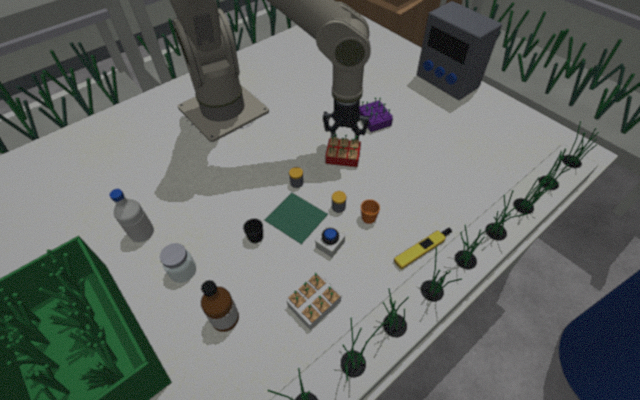

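The gripper is at (345,125) and in contact, with the tray at (343,152). From this, the TCP-to-tray-centre offset is about 53.5 mm. Next is the arc.

```bash
cat > arc.py <<'E'
from plan import *
def path(c,psi,s1,Rr,n1,n2,off=.0535,lat=.0015):
    """tray centre c (bay), heading psi deg; straight s1 then arc to heading 0 -> wps"""
    w=[];c=np.array(c,float);h=lambda a:np.array([np.cos(a),np.sin(a)]);l=lambda a:np.array([-np.sin(a),np.cos(a)])
    def add(c,a,n): 
        t=b2w(*(c-off*h(a)-lat*l(a))); w.append((n,*t,.008,YAWB+np.degrees(a)))
    a0=np.radians(psi); c=c+s1*h(a0); add(c,a0,n1); ctr=c+Rr*np.array([np.sin(a0),-np.cos(a0)])*np.sign(a0)
    for i in range(1,n2+1):
        a=a0*(1-i/n2); add(ctr-Rr*np.sign(a0)*np.array([np.sin(a),-np.cos(a)]),a,1)
    return w
E
python3 -c "
from arc import *
w=path((-.163,-.0228),27.3,.0133,.15,2,11);rows(w,.7)"
```

```text
yaw0 40.68 p0 [0.3972 0.2    0.0083]
[[0.7, 0.0, 0.007, 0.0001, 0, 0, 0.0],
[0.7, 0.0, 0.014, 0.0003, 0, 0, 0.1],
[0.7, 0.0022, 0.0205, 0.0003, 0, 0, 2.6],
[0.7, 0.0041, 0.0271, 0.0003, 0, 0, 5.0],
[0.7, 0.0057, 0.0337, 0.0003, 0, 0, 7.5],
[0.7, 0.007, 0.0405, 0.0003, 0, 0, 10.0],
[0.7, 0.008, 0.0472, 0.0003, 0, 0, 12.5],
[0.7, 0.0087, 0.054, 0.0003, 0, 0, 15.0],
[0.7, 0.0092, 0.0608, 0.0003, 0, 0, 17.5],
[0.7, 0.0093, 0.0677, 0.0003, 0, 0, 19.9],
[0.7, 0.0091, 0.0745, 0.0003, 0, 0, 22.4],
[0.7, 0.0087, 0.0813, 0.0003, 0, 0, 24.9],
[0.7, 0.0079, 0.0881, 0.0003, 0, 0, 27.4]]
```

Emit:
servo_tool(motion=[[0.7,0,0.007,0,0,0,0],[0.7,0,0.014,0,0,0,0],[0.7,0.002,0.0205,0,0,0,2.5],[0.7,0.004,0.027,0,0,0,5],[0.7,0.0055,0.0335,0,0,0,7.5],[0.7,0.007,0.0405,0,0,0,10],[0.7,0.008,0.047,0,0,0,12.5],[0.7,0.0085,0.054,0,0,0,15],[0.7,0.009,0.061,0,0,0,17.5],[0.7,0.0095,0.0675,0,0,0,20],[0.7,0.009,0.0745,0,0,0,22.5],[0.7,0.0085,0.0815,0,0,0,25],[0.7,0.008,0.088,0,0,0,27.4],[0.7,0.008,0.088,0,0,0,27.4],[0.7,0.008,0.088,0,0,0,27.4]])

```text
clock: 7.35
position: [0.4606, 0.1383, 0.0082]
ee_rot: [0.993, 0.116, -0.0, 0.0]
ft_force: [0.5, -0.9, 0.5]
grip_width: 0.7
```

```bash
python3 -c "
from meas import *
red('4');o=monitor.get_obs();print(o['position'],w2b(o['position']),o['clock'],o['ft_force'])
im=cv2.imread('pics/scene_4.png')[90:290,200:420];cv2.imwrite('pics/c4.png',cv2.resize(im,None,fx=3,fy=3))
"
```

```text
top hgt world [0.5019 0.0688] bay [-0.0588  0.0226] size [0.077 0.111] yaw rel bay -25.1
top red world [0.4937 0.0755] bay [-0.0672  0.0162] size [0.041 0.067] yaw rel bay 5.2
scene hgt world [0.4765 0.087 ] bay [-0.0824  0.0021] size [0.084 0.097] yaw rel bay 0.4
scene red world [ 0.5468 -0.0344] bay [0.052  0.0425] size [0.194 0.365] yaw rel bay -94.0
[0.46051933 0.13847676 0.00827231] [-0.13609966 -0.00162181] 7.45 [-0.34560724 -0.09697738 -0.95557557]
```

View pics/c4.png

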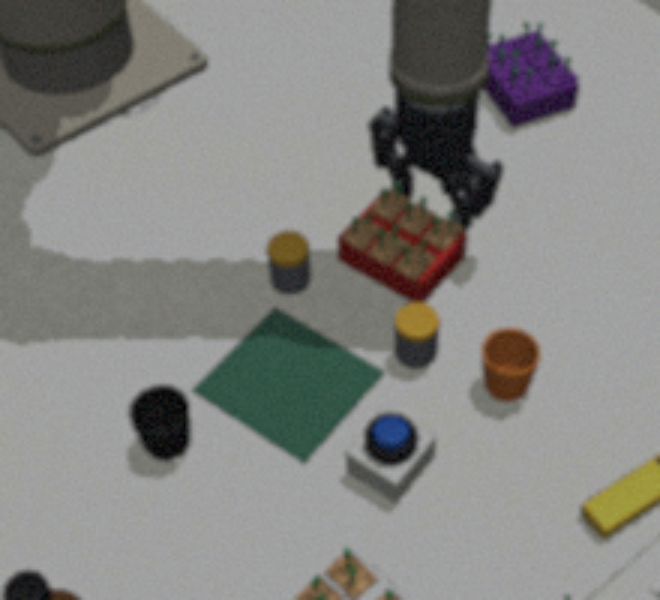

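The tray (crop (402,243)) is square in front of the gap, with the stubs at (290,262) and (416,335). Clearance is only ±4 mm, so I'll check the stubs with the same camera.

```bash
python3 -c "
from meas import *
ns=[]
for i in range(3):
    im,d,K,E=shot('scene');P=cloud(d,K,E);H,S,V=cv2.split(cv2.cvtColor(im,cv2.COLOR_BGR2HSV))
    for y in(-.074,.074):
        c=O=None
        from plan import b2w
        c=b2w(0,y);k=(np.hypot(P[...,0]-c[0],P[...,1]-c[1])<.03)&(P[...,2]>.03)
        kk=k&(P[...,2]>.046);q=P[kk][:,:2];ce,r=cv2.minEnclosingCircle(q.astype(np.float32));print('stub',w2b(ce).round(4),round(r,4))
    k=(P[...,2]>.028)&(P[...,2]<.042)&(S>70)&(np.hypot(P[...,0]-.476,P[...,1]-.087)<.075)
    q=np.array([w2b(p) for p in P[k]]);k2=abs(q[:,0]+.075)<.025;print('tray y 1/99%',np.percentile(q[k2,1],[0,1,99,100]).round(4), 'front x by y',[np.percentile(q[abs(q[:,1]-y)<.012,0],99).round(4) for y in(-.035,0,.035)])
"
```

```text
stub [ 0.0014 -0.0702] 0.0219
stub [0.002  0.0759] 0.0202
tray y 1/99% [-0.0486 -0.0429  0.0498  0.0501] front x by y [np.float64(-0.0436), np.float64(-0.0429), np.float64(-0.0426)]
stub [ 0.0014 -0.0709] 0.0208
stub [0.0014 0.0762] 0.0205
tray y 1/99% [-0.0473 -0.0438  0.0498  0.0517] front x by y [np.float64(-0.0428), np.float64(-0.0426), np.float64(-0.0425)]
stub [ 0.0024 -0.0711] 0.0205
stub [0.0015 0.0763] 0.0204
tray y 1/99% [-0.0483 -0.0436  0.0501  0.0507] front x by y [np.float64(-0.0428), np.float64(-0.0427), np.float64(-0.0425)]
```

Emit:
servo_tool(motion=[[0.7,0,0.008,0,0,0,0],[0.7,0,0.016,0,0,0,0],[0.7,0,0.024,0,0,0,0],[0.7,0.0005,0.032,0,0,0,0],[0.7,0.001,0.04,0,0,0,0],[0.7,0.001,0.047,0,0,0,0],[0.7,0.001,0.054,0,0,0,0],[0.7,0.001,0.061,0,0,0,0],[0.7,0.001,0.068,0,0,0,0],[0.7,0.001,0.075,0,0,0,0],[0.7,0.001,0.083,0,0,0,0],[0.7,0.001,0.083,0,0,0,0],[0.7,0.001,0.083,0,0,0,0]])

```text
clock: 9.22
position: [0.4804, 0.0574, 0.0081]
ee_rot: [0.993, 0.115, -0.0, 0.0]
ft_force: [-0.1, 0.7, -0.5]
grip_width: 0.697
```

```bash
cat > m5.py <<'E'
from meas import *
from plan import b2w
def m5(x):
    im,d,K,E=shot('scene');P=cloud(d,K,E);H,S,V=cv2.split(cv2.cvtColor(im,cv2.COLOR_BGR2HSV))
    B=(P[...,:2]-b2w(0,0))@np.array([[.23,.9732],[-.9732,.23]])
    k=(P[...,2]>.028)&(P[...,2]<.04)&(S>70)&(abs(B[...,0]-x)<.06)&(abs(B[...,1])<.058)
    q=B[k]; r=cv2.minAreaRect(q.astype(np.float32));print('rect',r)
    print('front x by y',[float(np.percentile(q[abs(q[:,1]-y)<.012,0],99).round(4)) for y in(-.035,0,.035)],'y range',np.percentile(q[:,1],[1,99]).round(4))
    o=monitor.get_obs();print('tcp',w2b(o['position']),o['clock'],o['ft_force'].round(1)); return im
E
python3 -c "
from m5 import *
m5(0.)"
```

```text
rect ((-0.007984790951013565, -0.00013235583901405334), (0.10362091660499573, 0.09865780174732208), 89.88223266601562)
front x by y [0.0404, 0.0405, 0.041] y range [-0.047   0.0509]
tcp [-0.05279804 -0.00084756] 9.275 [-0.2 -0.3 -0.4]
```

The tray is centred in the gap at x≈0 with no jam. I'll push on to the pad.

Emit:
servo_tool(motion=[[0.7,0,0.007,0,0,0,0],[0.7,0,0.014,0,0,0,0],[0.7,0,0.021,0,0,0,0],[0.7,0,0.028,0,0,0,0],[0.7,0,0.035,0,0,0,0],[0.7,0,0.042,0,0,0,0],[0.7,0,0.05,0,0,0,0],[0.7,0,0.058,0,0,0,0],[0.7,0,0.066,0,0,0,0],[0.7,0,0.074,0,0,0,0],[0.7,0,0.082,0,0,0,0],[0.7,0,0.088,0,0,0,0],[0.7,0,0.093,0,0,0,0],[0.7,0,0.096,0,0,0,0],[0.7,0,0.096,0,0,0,0],[0.7,0,0.096,0,0,0,0]])

```text
clock: 11.28
position: [0.5029, -0.0355, 0.0084]
ee_rot: [0.993, 0.116, 0.0, 0.0]
ft_force: [0.2, 0.7, -0.1]
grip_width: 0.701
```

```bash
python3 -c "
from m5 import *
im=m5(.095);cv2.imwrite('pics/c5.png',cv2.resize(im[90:290,200:420],None,fx=3,fy=3))"
```

```text
rect ((0.08896704763174057, 0.004068706184625626), (0.09706488996744156, 0.09465419501066208), 89.43334197998047)
front x by y [0.1352, 0.135, 0.1353] y range [-0.0411  0.0516]
tcp [ 0.04293403 -0.00045552] 11.325 [ 0.5  0.4 -0. ]
```

View pics/c5.png

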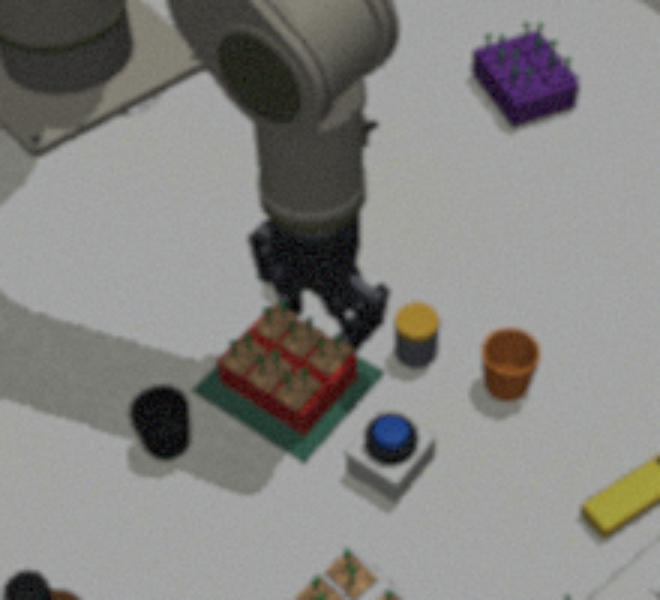

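The tray is square on the green pad (crop (287,365)), centre about x=0.095. I'll back off, rise, shut the fingers and move above the button.

Emit:
servo_tool(motion=[[0.7,0,-0.008,0,0,0,0],[0.7,0,-0.015,0,0,0,0],[0.7,0,-0.015,-0.03,0,0,0],[0.7,0,-0.015,-0.07,0,0,0],[0.5,0,-0.015,-0.11,0,0,0],[0,0.03,0.005,-0.12,0,0,0],[0,0.065,0.025,-0.12,0,0,0],[0,0.1,0.045,-0.12,0,0,0],[0,0.126,0.067,-0.12,0,0,0],[0,0.126,0.067,-0.09,0,0,0],[0,0.126,0.067,-0.067,0,0,0],[0,0.126,0.067,-0.067,0,0,0],[0,0.126,0.067,-0.067,0,0,0],[0,0.126,0.067,-0.067,0,0,0]])

```text
clock: 13.08
position: [0.6414, -0.0716, 0.0767]
ee_rot: [0.993, 0.116, 0.001, 0.0]
ft_force: [-0.7, -0.3, 0.1]
grip_width: -0.002
```

```bash
python3 -c "
from m5 import *
im=m5(.095);cv2.imwrite('pics/c6.png',cv2.resize(im[170:300,220:400],None,fx=4,fy=4))
print(monitor.get_obs()['position'])"
```

```text
rect ((0.09605071693658829, 0.00376974418759346), (0.09811761230230331, 0.07996267080307007), 88.9632339477539)
front x by y [0.1353, 0.1353, 0.1359] y range [-0.043   0.0513]
tcp [0.10995676 0.12601386] 13.125 [-0.1 -0.8 -0.8]
[ 0.64132405 -0.07162531  0.0765402 ]
```

View pics/c6.png

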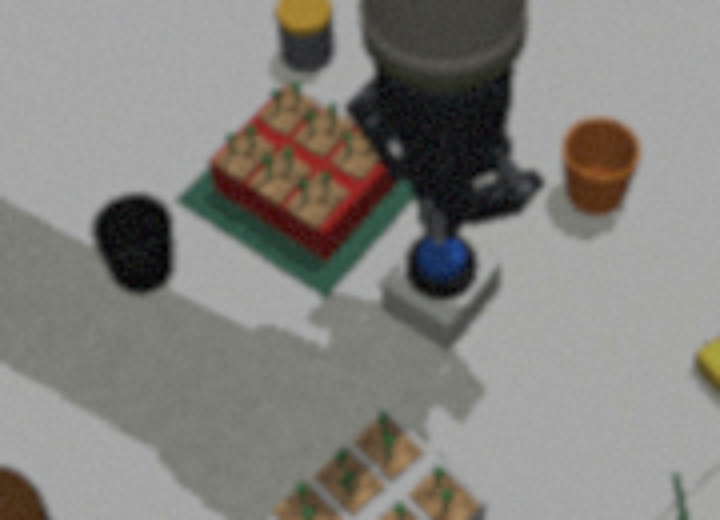

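The tray is fully on the pad, measured at (0.096, 0.004) and 1° off square. The shut fingertips are right over the blue button (440,240), so I'll press it.

Emit:
servo_tool(motion=[[0,0,0,0.01,0,0,0],[0,0,0,0.018,0,0,0],[0,0,0,0.021,0,0,0],[0,0,0,0.023,0,0,0],[0,0,0,0.025,0,0,0],[0,0,0,0.027,0,0,0],[0,0,0,0.027,0,0,0],[0,0,0,0.027,0,0,0]])

```text
clock: 14.12
position: [0.6407, -0.0718, 0.0509]
ee_rot: [0.993, 0.116, -0.0, 0.001]
ft_force: [-13.6, -0.5, 25.3]
grip_width: 0.002
```

It bottomed out: the tip is 6 mm down with 25 N, well over the 5 N needed. Now I'll release and retreat.

Emit:
servo_tool(motion=[[0,0,0,-0.004,0,0,0],[0,0,0,-0.015,0,0,0],[0,0,0,-0.04,0,0,0],[0,0,0,-0.08,0,0,0],[0,0,0,-0.12,0,0,0],[0,0,0,-0.12,0,0,0],[0,0,0,-0.12,0,0,0],[0,0,0,-0.12,0,0,0]])

```text
clock: 15.12
position: [0.6401, -0.0718, 0.167]
ee_rot: [0.993, 0.116, -0.001, -0.0]
ft_force: [0.1, -0.3, -0.2]
grip_width: 0.001
```

```bash
python3 -c "
from m5 import *
im=m5(.095);cv2.imwrite('pics/c7.png',cv2.resize(im[150:300,200:420],None,fx=3,fy=3))
_,d,K,E=shot('scene');P=cloud(d,K,E);H,S,V=cv2.split(cv2.cvtColor(im,cv2.COLOR_BGR2HSV))
k=(H>100)&(H<130)&(S>120)&(np.hypot(P[...,0]-.641,P[...,1]+.072)<.014);print('button z',np.percentile(P[k][:,2],[50,90]))"
```

```text
rect ((0.09599560499191284, 0.0038226358592510223), (0.08006203174591064, 0.09708644449710846), 0.7591356039047241)
front x by y [0.1354, 0.1354, 0.135] y range [-0.0429  0.0514]
tcp [0.10979399 0.12486199] 15.175 [-0.5  0.4 -0.4]
button z [0.05675959 0.05895163]
```

View pics/c7.png

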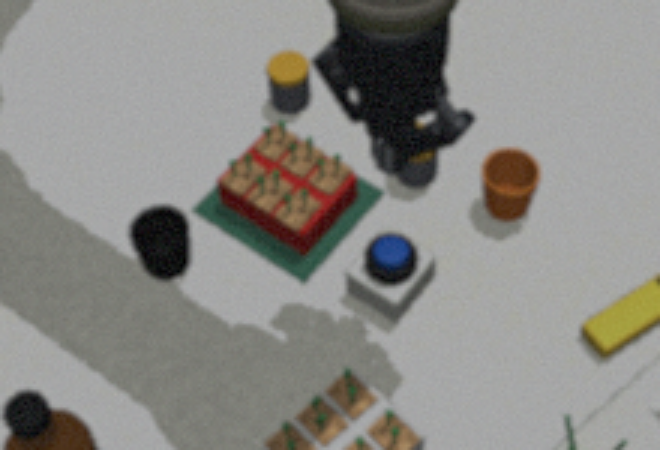

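The button is up at z=0.057, the tray is on the pad, and the arm is clear of everything.

```bash
python3 -c "
from workcell import ticket; print(ticket.hand_in())"
```

```text
the job is handed in; nothing more can be done
None
```

The red tray is on the green pad, the blue button has been pressed and is back up, and the job is handed in at about 15 s on the clock. The hand-in gave no verdict, so what follows is from my own checks.

- **Push:** I pushed the tray along the table with two spread fingertips against its rear face. It went along an arc that squared it up, then straight through the gap, with no grip, lift or jam.
- **Tray:** The last scene-camera fit puts its centre at bay x ≈ 0.096 m, y ≈ 0.002–0.004 m, and under 1° off square. All of that is within the limits.
- **Button:** It went fully down (fingertip 6 mm below the button's rest height, 25 N upward). It then came back up, with its top measured at z ≈ 0.057 m.
- **Surroundings:** The pots looked undisturbed in the last picture. I did not re-measure them, the bottles, jar, white tray or meter. The arm is clear, with no force on the wrist.
- **Disagreements:** The two cameras placed the gap's centre about 2.5 mm apart across the gap. The top view was also partly blocked by the arm during the push. I relied on the scene camera there.

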